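# Close the bead box: tuck the cover under the hinged lap and hold it flat

### The job

Pick up the pale aluminium cover by its wooden handle and close the open front of the bead box with it: slide its rear edge under the raised lip of the blue hinged plate without lifting that plate, until the cover's turned-down front meets the box's front rim and it sits square and level on the rim. Press it down by the handle with a steady push of about 10 N and finish like that, still gripping and pressing. Leave the other things on the bench where they are.

Things in the scene. Friction and masses are not known exactly. Their poses are not given: they have to be found in the camera images.
- cover: Pale loose aluminium cover, 0.2 kg, plate 118 x 132 x 4 mm (x, y, z). Origin: centre of the plate's underside; +x to its rear edge (the one to tuck), z up. Along its front edge (-x) a 3 mm thick apron is turned down 7 mm below the underside. Wooden bar handle over the middle. Starts flat on the tile, underside 8 mm above the bench, +x away from the robot, apron over the tile edge.
- cover_handle (a point): Centre of the cover's wooden handle bar, 28 mm above the plate's underside (24 mm above its top face). The bar is 14 mm thick (cover x), 72 mm long (cover y), 24 mm high, on two 12 mm high brass posts; grip it across its 14 mm from above.
- cover_back (a point): Middle of the cover's rear edge, on the underside, at x = +59 mm in the cover's frame.
- cover_front (a point): Middle of the cover's front, on the underside, at the apron's inner face (x = -56 mm in the cover's frame).
- box: Grey steel bead box, fixed, open on top; yaw varies; left or right of the tile. Rim flange 180 (x) by 140 (y) mm outside, 18 wide, 4 thick, top 45 mm above the bench. Origin: under its centre at bench level; +x to its rear (away from the robot), z up. Blue hinged plate over the rear half, front half open. Cover home: cover's origin at x = -34, y = 0, z = 45 mm here, axes parallel.
- lap_edge (a point): Middle of the front edge of the blue plate's raised lip, on its underside: x = 0, y = 0, z = 54 mm in the box's frame at rest, 9 mm above the rim (the 4 mm cover passes under with 5 mm to spare, and ends 25 mm behind this edge when home). Lip 138 mm wide, 2.5 thick, 33 deep (box x); behind it the plate steps down to the rim.
- flap (a joint): Angle of the blue hinged plate, rad: 0 = at rest (on the rim), growing as its front lip rises. Hinge along the box's y at x = +86 mm, z = 47 mm. It is light (0.12 kg), held down by its weight alone, and swings freely up to 1.2.
- tile: Grey ceramic tile 118 x 118 x 8 mm, fixed on the bench, on which the cover lies at the start. Origin: centre of its underside; axes along its edges.
- nippers: Nippers with blue handles, 47 x 145 x 12 mm, lying at the back of the bench; bystander. Origin: centre of underside.
- tape_roll: Blue roll of tape, 69 mm across, 18 mm high; bystander. Origin: centre of underside.
- frit_0: Small jar, blue label band and black cap, 45 mm across, 62 mm high; bystander. Origin: centre of underside.
- frit_1: Small jar, yellow contents and white cap, 45 mm across, 62 mm high; bystander. Origin: centre of underside.
- frit_2: Small jar, purple label band and black cap, 45 mm across, 62 mm high; bystander. Origin: centre of underside.
- dropper: Brown dropper bottle with black cap, 34 mm across, 98 mm high; bystander. Origin: centre of underside.

How it is judged (in metres and radians):
On the way, in this order (a step that is already met when the one before it is completed fails the run):
1. the cover, held by the fingers, has its rear edge at least 6 mm under the blue plate's lip (x of cover_back in the frame of box above 0.006 m and z of cover_back in the frame of box between 0.015 and 0.053 m and y of cover_back in the frame of box between -0.02 and 0.02 m and contact force between the fingers and cover above 1 N).
2. the cover sits home: tucked, square and level on the rim (x of cover_back in the frame of box above 0.019 m and z of cover_back in the frame of box between 0.042 and 0.0475 m and z of cover_front in the frame of box between 0.042 and 0.0475 m and y of cover_back in the frame of box between -0.009 and 0.009 m and y of cover_front in the frame of box between -0.009 and 0.009 m and angle between cover's own z axis and vertical below 0.03 rad and angle between the x axis of cover and the x axis of box, either way round below 0.08 rad and value of joint flap below 0.02 rad), for 0.1 s.
At the end, for the whole second after the job is handed in: Rear edge 19 mm or more under the lip (25 = home), cover within 9 mm of the box's centre line and 2.5 mm of the rim's height, level to 0.03 and square to 0.08 rad, blue plate down (under 0.02 rad), fingers gripping and the cover still and pressed on the rim with over 5 N (all of step 2 and contact force between cover and box above 5 N and contact force between the fingers and cover above 2 N and linear speed of cover below 0.01 m/s); the arm keeps its last pose, push and grip.
It fails at once if the blue plate is lifted by more than 0.08 rad (about 7 mm at its lip) (value of joint flap above 0.08 rad).
It fails at once if the cover is pressed or knocked against the box with more than 60 N (contact force between cover and box above 60 N).
It fails at once if another thing on the bench is moved by more than 20 mm (distance of any of nippers, tape_roll, frit_0, frit_1, frit_2, dropper from where it was at the start of the episode above 0.02 m).
It also fails if it takes over 38 s, if anything falls off the work surface, if the arm or the gripper's body presses on something with over 40 N, if the wrist force passes 120 N, or if a joint passes its speed limit or range.

### The arm

A 6-joint arm with a two-finger parallel gripper is mounted at the origin on a cart in front of the work surface, level with it; the furniture and walls round the work are solid. World frame = base frame: x ahead of the robot, y to its left, z up, the work surface at z = 0. Lengths are in mm, angles in rad, forces in N, time in s.
With the tool pointing down it reaches from about 350 to 925 mm from the base axis. Payload 6.4 kg.
Tool frame: the origin (TCP) lies on the centre line of the jaws, within the pads' length; the fingertips stand env.tip_reach ahead of it and the grasp point (between the pads) lies 5 mm behind it (env.tip_reach is the distance from the TCP to the fingertips, in mm); z points along the fingers, y is the line along which they close (so a half turn about z gives the same grasp; the last joint's range is limited). The gripper opens to 85 mm and grips with 20 to 120 N. Pads are 22 mm wide; open, the fingers measure 114 mm over their backs; the gripper's body (76 mm by 85 mm) begins 54 mm behind the grasp point. The pads swing forward as they close: fully open they stand 13 mm farther back than shut.
Start: joints at [0.94, 0.245, 1.558, -0, 1.339, -0.174], TCP at [286.7, 583.367, 245.29] pointing down, gripper open.
Joint ranges: [-3.13, 3.13], [-1.02, 2.26], [0.13, 2.54], [-0.95, 4.09], [0.21, 2.88], [-2.74, 2.74]. Speed limits (rad/s): [2.57, 2.57, 3.14, 3.14, 3.14, 3.14].

### API

Orientations are given as a unit quaternion [x, y, z, w].
In Python, from bench import env gives the robot as it stands.
- The arm moves only by the shell command python3 -m crank 'ROWS' [FORCE]. ROWS is JSON, a list of rows, each an object with "delta_pos": the shift along the tool's x, y, z each as a share of 100 mm, from -1 to 1, a list of three; "twist": the turn, a rotation vector about the tool's x, y, z each as a share of 0.5 rad, from -1 to 1, a list of three; "jaw": the opening, from 0 (shut) to 1 (fully open). A call has 1 to 5 rows; each row is the pose to reach, as a shift and turn from the pose commanded when the call began, along the tool's axes at that moment; what a row does not reach only later rows make up. A row lasts 1/8 s, in which the tool goes at most 62.5 mm and 10.7 degrees, less where a joint would pass 70% of its speed; a pose out of reach is approached as far as the arm can. A call with a number of a shift or a turn outside -1 to 1 is refused whole. A call with a gripper value outside its range is refused whole. The fingers move at their own pace and stop on an object; FORCE is the grip in N (left out, the last holds). Time passes only in rows, so rows that repeat a pose let the fingers close. It gives the time, the measured TCP pose, the force, the opening and the grip force at its end, in the units of the state.
- env.read_state(): the state, without advancing time (a new reading comes with each control period).
- env.get_image(name): name is "scene" or "top" or "wrist"; returns a dict with "color" (384x512x3 uint8, red, green, blue), "fx", "fy", "cx", "cy" (pixels), "R" (3x3) and "t" (3): a world point X has camera coordinates R X + t; the wrist camera has in their place "tool_from_camera" (4x4, takes a point from camera to tool coordinates, whose origin is the TCP and whose axes are the flange's). Camera axes: x right, y down, z forward; pixel columns grow to the right and rows downward; lengths in mm; the calibration is good to about 2 mm. A picture is of the moment at which its call begins: read the wrist's pose just before it. There is no depth.
- env.sign_off(): hands the job in; it is judged then, once.
The state is a dict: "time": time; "q": joint angles; "joint_vel": joint speeds; "tau": joint torques, N m; "tool_pos": TCP position; "ee_rot": TCP orientation; "wrist_force": force on the tool from outside, world axes, zero at the start; "wrist_torque": the same for the moment, N m; "grip_width": opening from 0.0 (shut) to 1.0 (fully open); "grasp_force": force on a finger pad.
Only numpy, scipy, OpenCV 4.12 (cv2) and the standard library are available. Lean on these libraries where they do the work, as an engineer would, in place of code of your own. Each camera call takes 0.05 s, during which the arm holds its last target. There are 200 camera calls.

## Working session

There is one attempt and no reset: what is moved stays moved. The work goes in short steps, Python scripts to look and compute and a shell command to move; the robot and the scene stay as the last step left them, time stands still between calls to the robot, and variables do not carry over. Pictures are saved under pics/ and viewed, at most 10 in all, crops included, and the job is handed in when it is done.

```bash
mkdir -p pics; ls; python3 - <<'E'
from bench import env
import cv2,pickle
print(env.read_state(), env.tip_reach)
for n in("top","scene"):
    d=env.get_image(n); cv2.imwrite(f"pics/{n}0.png",d["color"][:,:,::-1]); pickle.dump(d,open(f"{n}0.pkl","wb"))
    print(d["fx"],d["cx"],d["cy"],d["R"],d["t"])
E
```

```text
pics
{'time': 0.0, 'q': array([ 9.39906551e-01,  2.45842310e-01,  1.55901414e+00,  3.47205235e-05,
        1.33870515e+00, -1.74124394e-01]), 'joint_vel': array([-0.00213731,  0.00055289,  0.00109347,  0.00127064,  0.0007902 ,
        0.00049748]), 'tau': array([-3.86615677e-03, -4.29498374e+01, -3.26131189e+01, -2.63596421e-04,
        5.24683652e-03,  1.06006331e-05]), 'tool_pos': array([286.36412245, 582.92809402, 244.16217151]), 'ee_rot': array([ 2.26406303e-01,  9.74032452e-01, -8.99178039e-04, -4.01184475e-04]), 'wrist_force': array([0.37776135, 0.29848239, 0.38038242]), 'wrist_torque': array([-0.0096579 , -0.01028061, -0.04856425]), 'grasp_force': 0.0, 'grip_width': 0.9988012244232155} 14.0
439.4234484042636 257.20532643052366 189.16836627394764 [[ 0.00536685 -0.9999321   0.01034388]
 [-0.99488408 -0.00638271 -0.10082125]
 [ 0.10088043 -0.00974987 -0.99485078]] [ -29.7408588   589.54986115 1009.92567198]
462.0018898866307 253.42534852924348 182.58449649690257 [[ 0.62961003 -0.77654048  0.02400191]
 [-0.46148062 -0.39865932 -0.79253163]
 [ 0.62500148  0.48790944 -0.60935829]] [-387.60740186  330.2897459   657.58147739]
```

View pics/top0.png

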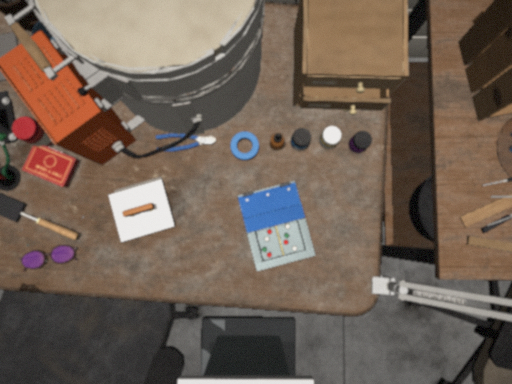

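View pics/scene0.png

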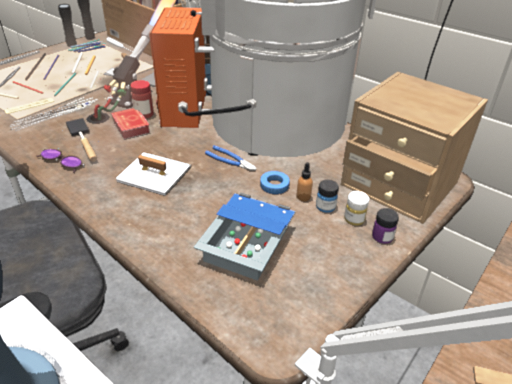

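The top view shows the cover at about (141,210), with its handle running roughly along world y, slightly yawed. The box is at about (276,225), with the blue plate at its rear and the open half facing the robot.

```bash
cat > h.py <<'E'
import cv2,numpy as np
def ray(uv,d,z,st=None):
    "pixels -> world points on plane z"
    uv=np.atleast_2d(np.float64(uv)); r=np.c_[(uv[:,0]-d["cx"])/d["fx"],(uv[:,1]-d["cy"])/d["fy"],np.ones(len(uv))]
    if st is None: C=-d["R"].T@d["t"]; w=r@d["R"]
    else:
        from scipy.spatial.transform import Rotation as Ro
        R=Ro.from_quat(st["ee_rot"]).as_matrix(); T=d["tool_from_camera"]
        C=R@T[:3,3]+st["tool_pos"]; w=r@(R@T[:3,:3]).T
    return C+w*((z-C[2])/w[:,2])[:,None]
def blob(m,minA=40):
    cs,_=cv2.findContours(np.uint8(m)*255,cv2.RETR_EXTERNAL,cv2.CHAIN_APPROX_NONE)
    return max(cs,key=cv2.contourArea)[:,0,:]
def rect(P):
    "min area rect of world points: centre, sides, edge angle of each side"
    b=cv2.boxPoints(cv2.minAreaRect(np.float32(P[:,:2]))); e=b[1]-b[0]; f=b[2]-b[1]
    return b.mean(0),(np.hypot(*e),np.degrees(np.arctan2(*e[::-1]))),(np.hypot(*f),np.degrees(np.arctan2(*f[::-1])))
E
python3 - <<'E'
import pickle; from h import *
d=pickle.load(open("top0.pkl","rb")); c=d["color"]; hsv=cv2.cvtColor(c,cv2.COLOR_RGB2HSV); H,S,V=[hsv[...,i].astype(int) for i in range(3)]
W=np.zeros(H.shape,bool); W[170:250,95:190]=1
print("cover",rect(ray(blob((S<40)&(V>150)&W),d,12)))
hm=W&(S>90)&(V>60); hm[:190]=0;hm[225:]=0;hm[:,:118]=0;hm[:,162:]=0
print("handle",rect(ray(blob(hm),d,45)))
B=np.zeros(H.shape,bool); B[175:280,230:325]=1
bl=B&(H>100)&(H<125)&(S>130)
print("blue",rect(ray(blob(bl),d,47)))
g=B&((S<60)&(V>110)|bl)
g=cv2.morphologyEx(np.uint8(g),cv2.MORPH_CLOSE,np.ones((5,5)))
print("box",rect(ray(blob(g),d,45)))
for n,u in dict(nip=(180,142),tape=(245,146),drop=(277,142)).items(): print(n,ray(u,d,10))
E
```

```text
cover (array([541.1146 , 251.87366], dtype=float32), (np.float32(134.32365), np.float32(-72.90685)), (np.float32(124.275055), np.float32(17.093128)))
handle (array([539.136  , 249.51619], dtype=float32), (np.float32(70.63643), np.float32(-73.9911)), (np.float32(12.7357235), np.float32(16.008833)))
blue (array([546.3675  , -58.234978], dtype=float32), (np.float32(135.49239), np.float32(-74.59216)), (np.float32(81.554115), np.float32(15.40783)))
box (array([514.3187 , -67.23447], dtype=float32), (np.float32(199.83995), np.float32(-86.862595)), (np.float32(224.68124), np.float32(3.137399)))
nip [[705.93226473 162.08962546  10.        ]]
tape [[697.22664206   3.83250305  10.        ]]
drop [[707.71570688 -74.13881591  10.        ]]
```

```bash
python3 -m crank '[{"delta_pos":[-0.47,-0.23,0],"twist":[0,0,0],"jaw":1},{"delta_pos":[-0.94,-0.46,0],"twist":[0,0,0],"jaw":1}]' 60
python3 -m crank '[{"delta_pos":[-0.47,-0.23,0],"twist":[0,0,0],"jaw":1},{"delta_pos":[-0.94,-0.46,0],"twist":[0,0,0],"jaw":1}]'
python3 -m crank '[{"delta_pos":[-0.47,-0.23,0],"twist":[0,0,0],"jaw":1},{"delta_pos":[-0.94,-0.46,0],"twist":[0,0,0],"jaw":1}]'
python3 -m crank '[{"delta_pos":[-0.47,-0.23,0],"twist":[0,0,0],"jaw":1},{"delta_pos":[-0.94,-0.46,0],"twist":[0,0,0],"jaw":1}]'
python3 -m crank '[{"delta_pos":[0,0,0],"twist":[0,0,0.35],"jaw":1},{"delta_pos":[0,0,0],"twist":[0,0,0.7],"jaw":1},{"delta_pos":[0,0,0],"twist":[0,0,1],"jaw":1}]'
python3 -m crank '[{"delta_pos":[0,0,0],"twist":[0,0,0.35],"jaw":1},{"delta_pos":[0,0,0],"twist":[0,0,0.65],"jaw":1},{"delta_pos":[0,0,0],"twist":[0,0,0.65],"jaw":1}]'
cat > look.py <<'E'
from bench import env
import sys,cv2,pickle
st=env.read_state(); d=env.get_image("wrist"); n=sys.argv[1]
cv2.imwrite(f"pics/{n}.png",d["color"][:,:,::-1]); pickle.dump((d,st),open(n+".pkl","wb"))
print(st["time"],st["q"],st["tool_pos"],st["ee_rot"],st["wrist_force"])
E
python3 look.py w1
```

```text
time: 0.35
tool_pos: [350.9, 499.7, 244.6]
ee_rot: [0.226, 0.974, -0.0, -0.0]
wrist_force: [1.3, 0.3, 0.4]
grip_width: 0.996
grasp_force: 0.0
time: 0.6
tool_pos: [415.4, 416.4, 244.8]
ee_rot: [0.226, 0.974, -0.0, -0.0]
wrist_force: [1.1, 0.6, 0.8]
grip_width: 1.002
grasp_force: 0.0
time: 0.85
tool_pos: [479.5, 333.6, 244.9]
ee_rot: [0.226, 0.974, -0.0, -0.0]
wrist_force: [-0.2, 1.3, 0.8]
grip_width: 1.003
grasp_force: 0.0
time: 1.1
tool_pos: [543.6, 250.9, 244.9]
ee_rot: [0.226, 0.974, -0.0, -0.0]
wrist_force: [0.4, 0.2, 0.2]
grip_width: 1.001
grasp_force: 0.0
time: 1.48
tool_pos: [542.8, 252.0, 244.6]
ee_rot: [0.463, 0.886, -0.0, -0.0]
wrist_force: [0.9, 0.8, -0.1]
grip_width: 0.998
grasp_force: 0.0
time: 1.85
tool_pos: [542.7, 252.3, 244.8]
ee_rot: [0.597, 0.802, -0.0, -0.0]
wrist_force: [0.5, -0.3, 0.4]
grip_width: 0.997
grasp_force: 0.0
1.85 [ 2.45922283e-01  1.27343293e-01  1.69356196e+00  2.26159838e-06
  1.32162979e+00 -4.48258667e-02] [542.70703816 252.31440856 244.77727705] [ 5.97214920e-01  8.02081116e-01 -3.64254641e-04 -2.98906810e-04] [ 0.53372594 -0.30283054  0.41782322]
```

View pics/w1.png

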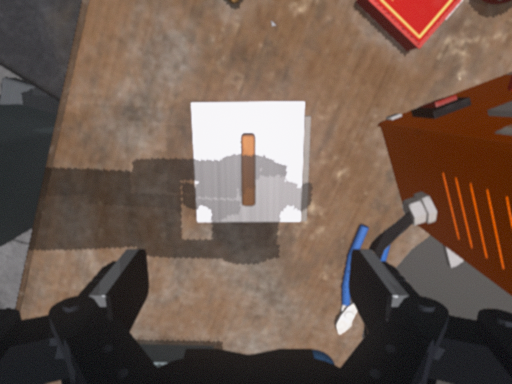

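The wrist view shows the cover spanning about (192..305, 101..222). Its handle is vertical in the image at about (249,170), so the jaw axis is nearly square across it.

```bash
python3 - <<'E'
import pickle; from h import *
from scipy.spatial.transform import Rotation as Ro
d,st=pickle.load(open("w1.pkl","rb")); c=d["color"]; hsv=cv2.cvtColor(c,cv2.COLOR_RGB2HSV); H,S,V=[hsv[...,i].astype(int) for i in range(3)]
m=(S>90)&(V>50); m[:120]=0;m[215:]=0;m[:,:225]=0;m[:,275:]=0
k=blob(m); print(cv2.boundingRect(k)); r=rect(ray(k,d,48,st)); print("handle",r)
m=(S<45)&(V>175); m[:90]=0;m[230:]=0;m[:,:185]=0;m[:,309:]=0
k=blob(m); print(cv2.boundingRect(k)); print("cover",rect(ray(k,d,12,st)))
R=Ro.from_quat(st["ee_rot"]).as_matrix(); print(R, "y ang",np.degrees(np.arctan2(R[1,1],R[0,1])))
for p in (r[0],): print("tool delta", R.T@(np.r_[p,31]-st["tool_pos"]))
E
```

```text
(243, 162, 11, 43)
handle (array([545.56506, 242.54327], dtype=float32), (np.float32(42.680546), np.float32(-73.31804)), (np.float32(10.042035), np.float32(16.682163)))
(190, 101, 119, 122)
cover (array([544.05884, 254.82481], dtype=float32), (np.float32(132.13599), np.float32(-73.31678)), (np.float32(123.83875), np.float32(16.683193)))
[[-2.86668499e-01  9.58029402e-01 -9.14571629e-04]
 [ 9.58029838e-01  2.86668412e-01 -2.27300325e-04]
 [ 4.44184027e-05 -9.41346753e-04 -9.99999556e-01]] y ang 16.658611044244633
tool delta [-1.01898400e+01  1.38235177e-01  2.13776789e+02]
```

```bash
python3 - <<'E'
import pickle; from h import *
d,st=pickle.load(open("w1.pkl","rb")); c=d["color"].astype(int)
print(c[145,236:262].tolist()); print(c[125:212,248,0].tolist())
for u in ((248.7,169),(248.7,133),(248.7,205),(192,101),(305,101)): print(ray(u,d,48,st),ray(u,d,12,st))
E
```

```text
[[248, 247, 249], [247, 247, 249], [248, 248, 250], [248, 249, 251], [235, 235, 240], [189, 166, 164], [182, 131, 102], [212, 144, 102], [227, 157, 108], [230, 161, 110], [227, 159, 110], [225, 159, 110], [223, 156, 108], [225, 156, 109], [224, 158, 111], [226, 158, 110], [220, 151, 106], [195, 136, 101], [186, 150, 130], [215, 205, 201], [245, 245, 248], [249, 249, 251], [248, 247, 249], [248, 247, 249], [248, 247, 249], [247, 247, 249]]
[248, 248, 248, 248, 248, 249, 248, 229, 154, 131, 166, 201, 221, 223, 223, 226, 223, 225, 226, 224, 223, 224, 223, 224, 223, 223, 222, 220, 219, 207, 181, 145, 125, 124, 125, 126, 127, 122, 126, 126, 123, 125, 125, 124, 123, 123, 122, 125, 121, 123, 122, 123, 122, 123, 122, 124, 122, 121, 120, 123, 119, 123, 128, 135, 135, 133, 138, 137, 133, 135, 133, 136, 134, 133, 137, 133, 136, 134, 134, 128, 135, 159, 181, 189, 186, 188, 187]
[[542.0871785  256.56472104  48.        ]] [[544.19316298 249.66256303  12.        ]]
[[532.11013391 289.82519108  48.        ]] [[533.11181614 286.6044451   12.        ]]
[[552.66708135 221.29450266  48.        ]] [[555.94409503 210.48848501  12.        ]]
[[473.46019878 302.77957663  48.        ]] [[467.97025365 300.99267782  12.        ]]
[[573.60053226 332.79106396  48.        ]] [[579.19455042 334.32596579  12.        ]]
```

```bash
python3 -m crank '[{"delta_pos":[0.03,0.005,0.5],"twist":[0,0,0],"jaw":1},{"delta_pos":[0.03,0.005,1],"twist":[0,0,0],"jaw":1}]' 80
python3 -m crank '[{"delta_pos":[0,0,0.4],"twist":[0,0,0],"jaw":1},{"delta_pos":[0,0,0.8],"twist":[0,0,0],"jaw":1},{"delta_pos":[0,0,1],"twist":[0,0,0],"jaw":1},{"delta_pos":[0,0,1],"twist":[0,0,0],"jaw":1}]'
python3 -m crank '[{"delta_pos":[0,0,0.14],"twist":[0,0,0],"jaw":1},{"delta_pos":[0,0,0.14],"twist":[0,0,0],"jaw":0.4},{"delta_pos":[0,0,0.14],"twist":[0,0,0],"jaw":0},{"delta_pos":[0,0,0.14],"twist":[0,0,0],"jaw":0},{"delta_pos":[0,0,0.14],"twist":[0,0,0],"jaw":0}]'
```

```text
time: 2.15
tool_pos: [543.0, 255.7, 144.8]
ee_rot: [0.597, 0.802, 0.001, 0.001]
wrist_force: [-0.6, 0.1, -0.1]
grip_width: 0.995
grasp_force: 0.0
time: 2.65
tool_pos: [541.8, 255.2, 44.1]
ee_rot: [0.598, 0.802, -0.001, -0.001]
wrist_force: [-0.4, 0.1, -0.0]
grip_width: 0.999
grasp_force: 0.0
time: 3.28
tool_pos: [542.7, 255.4, 31.9]
ee_rot: [0.598, 0.802, -0.0, -0.0]
wrist_force: [-6.4, -2.3, 10.6]
grip_width: 0.15
grasp_force: 72.0
```

```bash
python3 -m crank '[{"delta_pos":[0,0,-0.15],"twist":[0,0,0],"jaw":0},{"delta_pos":[0,0,-0.45],"twist":[0,0,0],"jaw":0},{"delta_pos":[0,0,-0.9],"twist":[0,0,0],"jaw":0}]'
python3 -m crank '[{"delta_pos":[0,0,-0.4],"twist":[0,0,0],"jaw":0},{"delta_pos":[0,0,-0.9],"twist":[0,0,0],"jaw":0}]'
python3 -m crank '[{"delta_pos":[-0.25,-0.09,0],"twist":[0,0,0],"jaw":0},{"delta_pos":[-0.6,-0.22,0],"twist":[0,0,0],"jaw":0},{"delta_pos":[-1,-0.37,0],"twist":[0,0,0],"jaw":0}]'
python3 -m crank '[{"delta_pos":[-0.33,-0.12,0],"twist":[0,0,0],"jaw":0},{"delta_pos":[-0.66,-0.24,0],"twist":[0,0,0],"jaw":0},{"delta_pos":[-1,-0.37,0],"twist":[0,0,0],"jaw":0}]'
python3 -m crank '[{"delta_pos":[-0.33,-0.12,0],"twist":[0,0,0],"jaw":0},{"delta_pos":[-0.66,-0.24,0],"twist":[0,0,0],"jaw":0},{"delta_pos":[-1,-0.37,0],"twist":[0,0,0],"jaw":0}]'
python3 -m crank '[{"delta_pos":[-0.4,-0.15,0],"twist":[0,0,0],"jaw":0},{"delta_pos":[-0.75,-0.28,0],"twist":[0,0,0],"jaw":0},{"delta_pos":[-1,-0.37,0],"twist":[0,0,0],"jaw":0},{"delta_pos":[-1,-0.37,0],"twist":[0,0,0],"jaw":0}]'
python3 look.py w2
```

```text
time: 3.65
tool_pos: [541.2, 255.0, 121.1]
ee_rot: [0.598, 0.802, -0.001, -0.001]
wrist_force: [1.4, 0.2, -1.7]
grip_width: 0.15
grasp_force: 78.1
time: 3.9
tool_pos: [541.6, 255.1, 212.2]
ee_rot: [0.598, 0.802, -0.001, -0.001]
wrist_force: [1.0, 1.6, -2.6]
grip_width: 0.149
grasp_force: 78.1
time: 4.28
tool_pos: [535.2, 148.2, 211.9]
ee_rot: [0.597, 0.802, 0.0, 0.0]
wrist_force: [-0.2, -0.7, -2.1]
grip_width: 0.149
grasp_force: 78.3
time: 4.65
tool_pos: [528.2, 41.6, 211.7]
ee_rot: [0.598, 0.802, 0.0, 0.0]
wrist_force: [-0.9, 0.2, -2.4]
grip_width: 0.15
grasp_force: 78.3
time: 5.03
tool_pos: [521.3, -64.8, 211.8]
ee_rot: [0.598, 0.802, 0.0, 0.0]
wrist_force: [0.3, -0.2, -2.9]
grip_width: 0.147
grasp_force: 78.3
time: 5.52
tool_pos: [514.4, -171.5, 211.7]
ee_rot: [0.599, 0.801, 0.0, 0.0]
wrist_force: [-0.3, 0.5, -2.8]
grip_width: 0.149
grasp_force: 78.3
5.525 [-5.31015587e-01  2.62155719e-02  1.86352904e+00  1.96089925e-06
  1.25154504e+00 -8.17293590e-01] [ 514.40948345 -171.5209114   211.73699831] [5.99006219e-01 8.00744358e-01 1.77439210e-05 1.50460721e-04] [-0.25227075  0.52179558 -2.7717161 ]
```

View pics/w2.png

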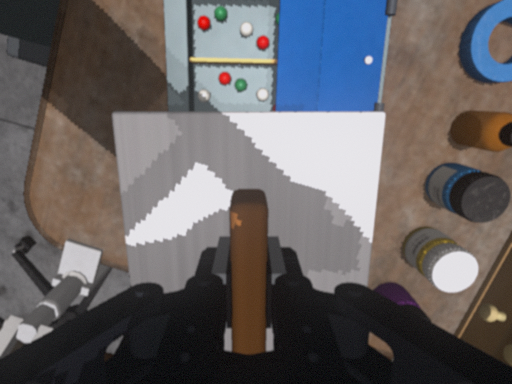

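The held cover sits square in the jaws. The box's near-side flange starts at column 165 and the lip edge is at about column 277. I need more of the box in view, so I'll shift further sideways and up.

```bash
python3 -m crank '[{"delta_pos":[-0.25,0,-0.3],"twist":[0,0,0],"jaw":0},{"delta_pos":[-0.5,0,-0.6],"twist":[0,0,0],"jaw":0},{"delta_pos":[-0.7,0,-0.8],"twist":[0,0,0],"jaw":0},{"delta_pos":[-0.7,0,-0.8],"twist":[0,0,0],"jaw":0}]'
python3 look.py w3
```

```text
time: 6.08
tool_pos: [535.6, -237.4, 293.2]
ee_rot: [0.598, 0.802, 0.0, 0.002]
wrist_force: [0.7, 1.0, -3.1]
grip_width: 0.145
grasp_force: 78.3
6.075 [-6.10703907e-01  5.72562863e-02  1.67934307e+00  2.95672397e-04
  1.40148248e+00 -8.99774561e-01] [ 535.62642006 -237.39174611  293.24417076] [5.97906132e-01 8.01564192e-01 1.98632679e-04 1.75021522e-03] [ 0.71960673  1.01967522 -3.06637352]
```

View pics/w3.png

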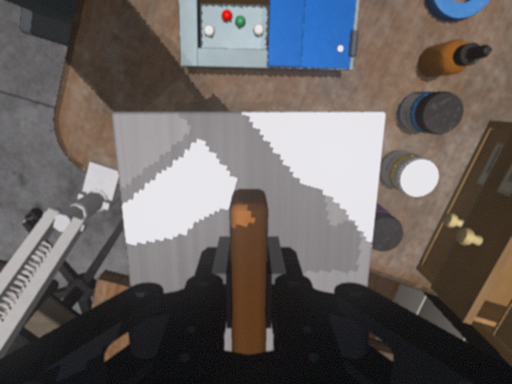

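w3 shows the box's near corner: front-right at about (181,67), and the lip's end at about (268,68). I'll take the edges from w2 (lip and front lines) and w3 (near side).

```bash
python3 - <<'E'
import pickle; from h import *
A=pickle.load(open("w2.pkl","rb")); B=pickle.load(open("w3.pkl","rb"))
def edges(S,rows=None,cols=None,lo=0,hi=0,sgn=None):
    g=cv2.GaussianBlur(S[0]["color"],(3,3),0).astype(float)
    return g
for nm,S in(("w2",A),("w3",B)):
    c=S[0]["color"].astype(int)
    hs=cv2.cvtColor(S[0]["color"],cv2.COLOR_RGB2HSV).astype(int); bl=(hs[...,0]>100)&(hs[...,0]<125)&(hs[...,1]>130)
    rows=range(5,60,6) if nm=="w3" else range(5,105,10)
    # lip edge: first blue column of the long run
    L=[(next(u for u in range(230,330) if bl[v,u:u+15].all()),v) for v in rows]
    P=ray(L,S[0],54,S[1]); 
    vx,vy,x0,y0=cv2.fitLine(np.float32(P[:,:2]),cv2.DIST_HUBER,0,.01,.01).ravel(); print(nm,"lip angle",np.degrees(np.arctan2(vx,-vy)),"pt",x0,y0, [l[0] for l in L])
    print(ray((165 if nm=="w2" else 181,30),S[0],45,S[1]))
c=B[0]["color"].astype(int)
for u in (200,225,250,290,320,340): print(u,c[56:78,u].tolist())
print([ (c[v,172:190].tolist()) for v in (40,)])
print([ (A[0]["color"][v,158:172].tolist()) for v in (20,90)])
E
```

```text
w2 lip angle 15.613686 pt 506.89664 -62.83874 [280, 279, 278, 278, 278, 278, 277, 277, 277, 276]
[[416.54148879 -72.42327781  45.        ]]
w3 lip angle 16.080679 pt 518.1888 -103.59494 [270, 269, 269, 269, 269, 269, 269, 268, 269, 268]
[[ 432.18944422 -125.49295914   45.        ]]
200 [[174, 187, 192], [172, 186, 192], [172, 185, 190], [169, 185, 191], [172, 185, 190], [165, 181, 187], [167, 183, 188], [168, 185, 189], [161, 178, 184], [141, 154, 159], [101, 108, 108], [72, 66, 61], [72, 62, 52], [75, 64, 53], [79, 64, 54], [79, 66, 56], [81, 68, 56], [99, 84, 73], [111, 93, 81], [117, 98, 85], [117, 100, 87], [119, 101, 90]]
225 [[168, 183, 188], [167, 180, 186], [167, 181, 187], [168, 182, 187], [166, 178, 183], [167, 180, 186], [168, 181, 185], [169, 180, 186], [164, 178, 182], [158, 169, 175], [128, 138, 141], [88, 90, 91], [68, 58, 50], [74, 63, 54], [82, 68, 62], [79, 66, 58], [83, 73, 65], [87, 71, 64], [103, 86, 72], [116, 97, 82], [129, 105, 89], [133, 109, 90]]
250 [[166, 178, 184], [164, 178, 182], [164, 179, 182], [161, 177, 182], [163, 176, 182], [161, 176, 181], [164, 
[... 1288 characters left out ...]
6], [141, 118, 100], [140, 118, 98], [138, 115, 96], [132, 109, 93], [126, 106, 90], [127, 117, 109], [140, 146, 143], [157, 167, 173], [164, 179, 185], [165, 179, 183], [165, 180, 185], [169, 182, 187], [165, 181, 186], [170, 185, 190], [169, 185, 189], [170, 185, 190]]]
[[[124, 99, 79], [125, 99, 80], [123, 98, 78], [120, 96, 78], [118, 94, 74], [114, 97, 85], [127, 126, 125], [151, 163, 167], [158, 175, 179], [160, 175, 180], [158, 171, 179], [162, 174, 181], [160, 173, 178], [160, 172, 179]], [[63, 53, 45], [68, 58, 50], [62, 50, 43], [65, 55, 45], [63, 51, 42], [67, 56, 46], [72, 59, 50], [74, 58, 53], [74, 65, 60], [78, 77, 76], [85, 92, 92], [89, 96, 100], [89, 96, 98], [85, 90, 94]]]
```

```bash
cat > box.py <<'E'
import pickle; from h import *
from scipy.spatial.transform import Rotation as Ro
A=pickle.load(open("w2.pkl","rb")); B=pickle.load(open("w3.pkl","rb"))
a=np.radians(15.5); ex=np.array([np.cos(a),np.sin(a)]); ey=np.array([-ex[1],ex[0]])
N=ray([(200,66),(225,66.7),(250,67.3)],B[0],45,B[1])[:,:2]
e=N[-1]-N[0]
yc=(N@ey).mean()+70
lip=[(ray([(278,45)],A[0],54,A[1])[:,:2]@ex)[0],(ray([(269,30)],B[0],54,B[1])[:,:2]@ex)[0]]
fr=[(ray([(164.5,20)],A[0],45,A[1])[:,:2]@ex)[0]+90,(ray([(180,40)],B[0],45,B[1])[:,:2]@ex)[0]+90]
bx=np.mean(lip+fr); O=bx*ex+yc*ey
if __name__=="__main__":
    print("near ang",np.degrees(np.arctan2(e[1],e[0])),"x0 from lip",lip,"front",fr,"centre",O)
    print("cover home xy",O-34*ex)
E
python3 box.py; python3 - <<'E'
import pickle; from h import *
# held cover edges in w3: left/right top corners at known height -> centre relative to tool
B=pickle.load(open("w3.pkl","rb"));d,st=B
from scipy.spatial.transform import Rotation as Ro
R=Ro.from_quat(st["ee_rot"]).as_matrix()
P=ray([(114,112.5),(384,111.5)],d,st["tool_pos"][2]-23.9+4,st); print((P-st["tool_pos"])@R)
E
```

```text
near ang 15.202438191661669 x0 from lip [np.float64(471.6795232303965), np.float64(471.6906383098172)] front [np.float64(472.0084823741214), np.float64(471.58205788986646)] centre [508.15788183 -67.11698665]
cover home xy [475.39444642 -76.20309144]
[[ 64.15749274 -56.78399666  19.59841962]
 [ 64.60605962  58.01250279  19.87408526]]
```

```bash
cat > to.py <<'E'
import sys; from box import *; from bench import env
# args: box x, box y, tcp z, -> delta in tool axes (shares) 
x,y,z=map(float,sys.argv[1:4]); s=env.read_state(); R=Ro.from_quat(s["ee_rot"]).as_matrix()
t=np.r_[O+x*ex+y*ey,z]-s["tool_pos"]
yaw=np.degrees(np.arctan2(R[1,1],R[0,1])); p=s["tool_pos"][:2]-O
print("share",np.round(R.T@t/100,3),"yawtwist share",round(np.radians(yaw-15.5)/.5,3),"now box xyz",p@ex,p@ey,s["tool_pos"][2],"tilt",R[:2,2],"F",s["wrist_force"].round(1),"t",s["time"])
E
python3 to.py -78 1 150; python3 to.py -78 1 72
```

```text
share [ 1.722 -0.553  1.414] yawtwist share 0.038 now box xyz -19.52952634254785 -170.16196850907235 291.39827896247317 tilt [0.00033432 0.00038968] F [-0.5  0.  -2.7] t 6.125
share [ 1.722 -0.553  2.194] yawtwist share 0.038 now box xyz -19.52952634254785 -170.16196850907235 291.39827896247317 tilt [0.00033432 0.00038968] F [-0.5  0.  -2.7] t 6.125
```

```bash
python3 -m crank '[{"delta_pos":[0.3,-0.1,0.2],"twist":[0,0,0.02],"jaw":0},{"delta_pos":[0.6,-0.3,0.4],"twist":[0,0,0.04],"jaw":0},{"delta_pos":[0.9,-0.5,0.7],"twist":[0,0,0.04],"jaw":0}]'
python3 -m crank '[{"delta_pos":[0.4,-0.02,0.3],"twist":[0,0,0],"jaw":0},{"delta_pos":[0.75,-0.05,0.6],"twist":[0,0,0],"jaw":0},{"delta_pos":[0.82,-0.05,0.7],"twist":[0,0,0],"jaw":0},{"delta_pos":[0.82,-0.05,0.7],"twist":[0,0,0],"jaw":0}]'
python3 to.py -78 1 80; python3 to.py -78 1 72
```

```text
time: 6.5
tool_pos: [459.7, -162.8, 219.5]
ee_rot: [0.605, 0.796, 0.0, -0.001]
wrist_force: [-0.5, -0.1, -1.8]
grip_width: 0.145
grasp_force: 78.4
time: 7.0
tool_pos: [433.7, -86.5, 150.3]
ee_rot: [0.605, 0.796, -0.0, -0.001]
wrist_force: [0.7, -0.6, -1.7]
grip_width: 0.147
grasp_force: 78.4
share [-0.004 -0.01   0.703] yawtwist share 0.0 now box xyz -76.92952787699396 1.2680462732189812 150.27306634709745 tilt [-0.00192672  0.00083948] F [ 0.7 -0.6 -1.7] t 7.0
share [-0.004 -0.009  0.783] yawtwist share 0.0 now box xyz -76.92952787699396 1.2680462732189812 150.27306634709745 tilt [-0.00192672  0.00083948] F [ 0.7 -0.6 -1.7] t 7.0
```

```bash
python3 -m crank '[{"delta_pos":[0,-0.01,0.3],"twist":[0,0,0],"jaw":0},{"delta_pos":[0,-0.01,0.6],"twist":[0,0,0],"jaw":0},{"delta_pos":[0,-0.01,0.74],"twist":[0,0,0],"jaw":0},{"delta_pos":[0,-0.01,0.785],"twist":[0,0,0],"jaw":0},{"delta_pos":[0,-0.01,0.785],"twist":[0,0,0],"jaw":0}]'
python3 to.py -34 1 72
python3 - <<'E'
from bench import env; import cv2
c=env.get_image("scene")["color"][150:300,150:350,::-1]; cv2.imwrite("pics/s1.png",cv2.resize(c,(800,600),interpolation=cv2.INTER_CUBIC))
E
```

```text
time: 7.62
tool_pos: [434.3, -88.3, 73.6]
ee_rot: [0.606, 0.795, 0.0, 0.001]
wrist_force: [0.4, -0.3, -1.5]
grip_width: 0.147
grasp_force: 78.4
share [0.018 0.428 0.016] yawtwist share -0.004 now box xyz -76.80762191376174 -0.6935057924565442 73.58345606764341 tilt [ 0.00129546 -0.0006196 ] F [ 0.4 -0.3 -1.5] t 7.625
```

View pics/s1.png

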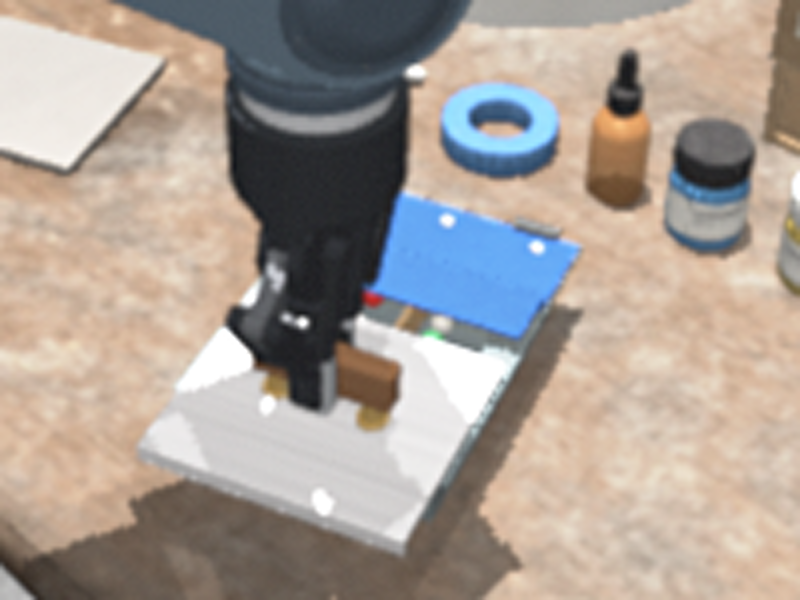

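The cover is level and square, just short of the lip. I'll touch the side rims lightly to fix the height.

```bash
python3 -m crank '[{"delta_pos":[0.015,0,0.01],"twist":[0,0,0],"jaw":0},{"delta_pos":[0.015,0,0.015],"twist":[0,0,0],"jaw":0}]'
python3 -m crank '[{"delta_pos":[0,0,0.005],"twist":[0,0,0],"jaw":0},{"delta_pos":[0,0,0.01],"twist":[0,0,0],"jaw":0}]'
python3 -m crank '[{"delta_pos":[0,0,0.005],"twist":[0,0,0],"jaw":0},{"delta_pos":[0,0,0.005],"twist":[0,0,0],"jaw":0}]'
python3 to.py -34 1 72
```

```text
time: 7.92
tool_pos: [433.4, -86.4, 71.8]
ee_rot: [0.606, 0.796, 0.0, 0.001]
wrist_force: [0.4, 1.1, -2.3]
grip_width: 0.15
grasp_force: 78.4
time: 8.18
tool_pos: [433.2, -86.4, 70.3]
ee_rot: [0.606, 0.796, 0.0, 0.0]
wrist_force: [0.4, -0.3, -2.4]
grip_width: 0.149
grasp_force: 78.4
time: 8.43
tool_pos: [433.1, -86.3, 69.7]
ee_rot: [0.606, 0.796, -0.0, -0.0]
wrist_force: [-0.2, -0.2, -3.1]
grip_width: 0.148
grasp_force: 78.4
share [-0.005  0.435 -0.023] yawtwist share -0.003 now box xyz -77.45455763565548 1.5302317623882375 69.72818574999351 tilt [-1.27536494e-04  8.11287898e-05] F [-0.2 -0.2 -3.1] t 8.425
```

```bash
python3 -m crank '[{"delta_pos":[0,0,0.005],"twist":[0,0,0],"jaw":0},{"delta_pos":[0,0,0.01],"twist":[0,0,0],"jaw":0},{"delta_pos":[0,0,0.01],"twist":[0,0,0],"jaw":0}]'
python3 to.py -34 1 70
```

```text
time: 8.8
tool_pos: [433.2, -86.4, 68.9]
ee_rot: [0.606, 0.796, -0.0, -0.0]
wrist_force: [-0.2, 0.4, 0.4]
grip_width: 0.152
grasp_force: 78.9
share [-0.004  0.434 -0.011] yawtwist share -0.003 now box xyz -77.4068016865487 1.4811159030937746 68.8812072401716 tilt [-8.62780095e-05 -1.98212519e-05] F [-0.2  0.4  0.4] t 8.8
```

Contact is at TCP z ≈ 69. I'll raise 2 mm and slide in, stopping short of home.

```bash
python3 -m crank '[{"delta_pos":[0,0,-0.02],"twist":[0,0,0],"jaw":0},{"delta_pos":[0,0.1,-0.02],"twist":[0,0,0],"jaw":0},{"delta_pos":[0,0.2,-0.02],"twist":[0,0,0],"jaw":0},{"delta_pos":[0,0.3,-0.02],"twist":[0,0,0],"jaw":0},{"delta_pos":[0,0.3,-0.02],"twist":[0,0,0],"jaw":0}]'
python3 to.py -34 1 70
python3 -m crank '[{"delta_pos":[0,0.03,0],"twist":[0,0,0],"jaw":0},{"delta_pos":[0,0.06,0],"twist":[0,0,0],"jaw":0},{"delta_pos":[0,0.09,0],"twist":[0,0,0],"jaw":0},{"delta_pos":[0,0.09,0],"twist":[0,0,0],"jaw":0}]'
python3 to.py -34 1 70
python3 - <<'E'
from bench import env; import cv2
c=env.get_image("scene")["color"][150:300,150:350,::-1]; cv2.imwrite("pics/s2.png",cv2.resize(c,(800,600),interpolation=cv2.INTER_CUBIC))
E
```

```text
time: 9.43
tool_pos: [462.9, -78.2, 70.9]
ee_rot: [0.606, 0.796, 0.0, 0.0]
wrist_force: [0.2, -0.2, -2.3]
grip_width: 0.154
grasp_force: 78.5
share [-0.004  0.126  0.009] yawtwist share -0.001 now box xyz -46.553111901838115 1.3770023848360275 70.86621983205644 tilt [ 2.70021894e-04 -9.94161840e-05] F [ 0.2 -0.2 -2.3] t 9.425
time: 9.93
tool_pos: [470.9, -76.0, 70.9]
ee_rot: [0.606, 0.796, 0.0, 0.0]
wrist_force: [-1.3, -0.4, -2.3]
grip_width: 0.151
grasp_force: 78.5
share [-0.004  0.042  0.009] yawtwist share -0.003 now box xyz -38.23485366425042 1.3616244278990273 70.89435002477994 tilt [ 0.00022058 -0.00014267] F [-1.3 -0.4 -2.3] t 9.925
```

View pics/s2.png

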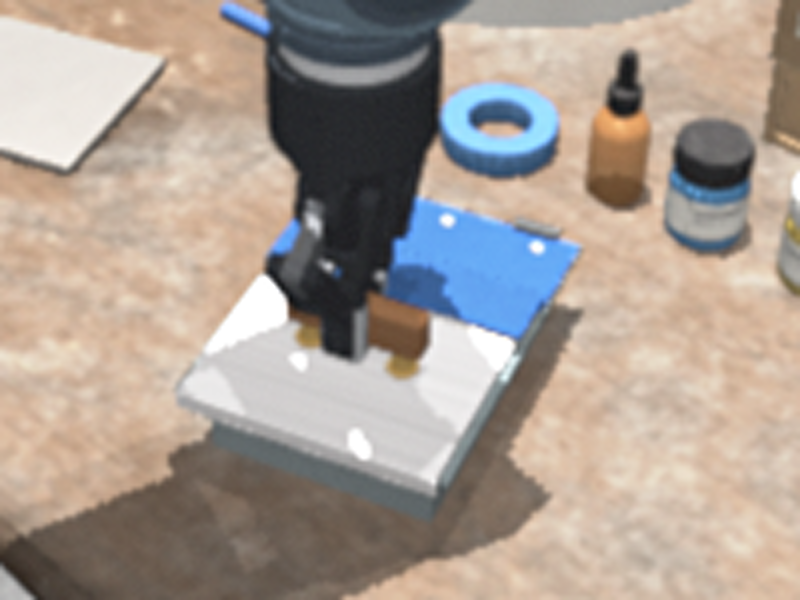

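The rear edge is under the lip, the blue plate is down, and the apron is just short of the front rim. I'll creep forward until it meets the rim.

```bash
python3 -m crank '[{"delta_pos":[0,0.01,0],"twist":[0,0,0],"jaw":0},{"delta_pos":[0,0.02,0],"twist":[0,0,0],"jaw":0},{"delta_pos":[0,0.03,0],"twist":[0,0,0],"jaw":0},{"delta_pos":[0,0.03,0],"twist":[0,0,0],"jaw":0}]'
python3 -m crank '[{"delta_pos":[0,0.005,0],"twist":[0,0,0],"jaw":0},{"delta_pos":[0,0.01,0],"twist":[0,0,0],"jaw":0},{"delta_pos":[0,0.01,0],"twist":[0,0,0],"jaw":0}]'
python3 to.py -34 1 70
```

```text
time: 10.48
tool_pos: [473.7, -75.2, 70.8]
ee_rot: [0.606, 0.796, 0.0, 0.0]
wrist_force: [-1.0, -0.8, -2.6]
grip_width: 0.151
grasp_force: 78.5
time: 10.85
tool_pos: [474.1, -75.1, 70.6]
ee_rot: [0.606, 0.796, -0.001, -0.0]
wrist_force: [-2.9, -2.0, -2.5]
grip_width: 0.146
grasp_force: 78.6
share [-0.004  0.01   0.006] yawtwist share -0.003 now box xyz -34.96282898741697 1.4105263500432963 70.57509844961898 tilt [-0.00143482 -0.00028883] F [-2.9 -2.  -2.5] t 10.85
```

The apron has met the rim (about 3 N). I'll back off a hair and lower.

```bash
python3 -m crank '[{"delta_pos":[0,-0.005,0.01],"twist":[0,0,0],"jaw":0},{"delta_pos":[0,-0.005,0.02],"twist":[0,0,0],"jaw":0},{"delta_pos":[0,-0.005,0.02],"twist":[0,0,0],"jaw":0}]'
python3 -m crank '[{"delta_pos":[0,0,0.003],"twist":[0,0,0],"jaw":0},{"delta_pos":[0,0,0.005],"twist":[0,0,0],"jaw":0},{"delta_pos":[0,0,0.005],"twist":[0,0,0],"jaw":0}]'
python3 to.py -34 1 70
```

```text
time: 11.22
tool_pos: [474.0, -75.0, 68.9]
ee_rot: [0.606, 0.796, -0.0, -0.0]
wrist_force: [-3.7, -0.5, 1.6]
grip_width: 0.15
grasp_force: 79.1
time: 11.6
tool_pos: [474.0, -75.0, 68.9]
ee_rot: [0.606, 0.796, -0.0, -0.0]
wrist_force: [-6.5, 0.2, 6.6]
grip_width: 0.148
grasp_force: 80.0
share [-0.005  0.01  -0.011] yawtwist share -0.003 now box xyz -35.0191208307454 1.5079810328960563 68.88432992528938 tilt [-0.00089021  0.00025194] F [-6.5  0.2  6.6] t 11.6
```

```bash
python3 -m crank '[{"delta_pos":[0,-0.002,0.002],"twist":[0,0,0],"jaw":0},{"delta_pos":[0,-0.002,0.002],"twist":[0,0,0],"jaw":0},{"delta_pos":[0,-0.002,0.002],"twist":[0,0,0],"jaw":0},{"delta_pos":[0,-0.002,0.002],"twist":[0,0,0],"jaw":0}]'
python3 to.py -34 1 70
python3 - <<'E'
from bench import env; import cv2
c=env.get_image("scene")["color"][150:300,150:350,::-1]; cv2.imwrite("pics/s3.png",cv2.resize(c,(800,600),interpolation=cv2.INTER_CUBIC))
print(env.read_state()["wrist_force"],env.read_state()["wrist_torque"])
E
```

```text
time: 12.1
tool_pos: [474.0, -75.0, 68.9]
ee_rot: [0.606, 0.796, -0.0, -0.0]
wrist_force: [-7.1, 1.3, 7.9]
grip_width: 0.151
grasp_force: 80.1
share [-0.005  0.01  -0.011] yawtwist share -0.003 now box xyz -35.018464794625054 1.535063226575626 68.86752830642266 tilt [-0.00050778  0.00037196] F [-7.1  1.3  7.9] t 12.1
[-6.84369311 -0.02118878  7.6806261 ] [ 0.03678959  1.0345404  -0.14076274]
```

View pics/s3.png

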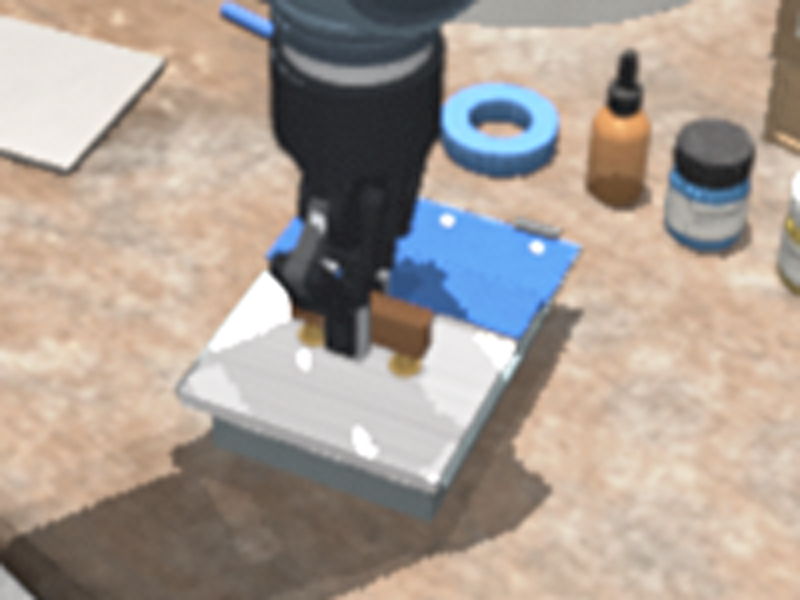

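The cover sits flat at the same height as the earlier rim touch. It is tucked about 24 mm under the lip, the blue plate is down, and the push is about 10 N. I'm handing it in.

```bash
python3 -c "
from bench import env
print(env.sign_off())"
```

```text
the job is handed in; nothing more can be done
None
```

I handed the job in with the cover flat on the rim and tucked about 24 mm under the blue plate's lip, apron against the front rim, blue plate down, and the arm still gripping and pressing with about 10 N; the sign-off call returned no verdict.

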